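# Unlock the rail case and draw the camera rail out through its short opening

## Robot

A 6-joint arm with a two-finger parallel gripper is mounted at the origin on the work surface. World frame = base frame: x ahead of the robot, y to its left, z up, the work surface at z = 0. Lengths are in m, angles in rad, forces in N, time in s.
With the tool pointing down it reaches from about 0.35 to 0.775 m from the base axis. Payload 5.5 kg.
Tool frame: the origin (TCP) lies midway between the tips of the shut fingers; the grasp point (between the pads) lies 19 mm behind it; z points along the fingers, y is the line along which they close (so a half turn about z gives the same grasp; the last joint's range is limited). The gripper opens to 85 mm and grips with 20 to 120 N. Pads are 22 mm wide; open, the fingers measure 114 mm over their backs; the gripper's body (76 mm by 85 mm) begins 54 mm behind the grasp point. The pads swing forward as they close: fully open they stand 13 mm farther back than shut.
Start: joints at [-1.381, 0.313, 0.046, 1.304, 0, 1.431], TCP at [0.186, -0.544, 0.231] pointing down, gripper open.
Joint ranges: [-2.76, 2.76], [-0.86, 1.69], [-1.03, 1.26], [-2.2, 2.34], [-1.47, 1.5], [-3.14, 3.14]. Speed limits (rad/s): [2.57, 2.57, 3.14, 3.14, 3.14, 3.14].

## Interface

Orientations are given as a unit quaternion [w, x, y, z].
In Python, from workcell import env gives the robot as it stands. The module is installed in compiled form; this text tells all that it offers.
- The arm moves only by the tool carry_out, never from a script. Its argument "series" is a list of rows, each an object with "delta_rot": the turn, a rotation vector about the world's x, y, z normalised to -1 to 1, where 1 is 0.1 rad, a list of three; "travel": the shift along the world's x, y, z normalised to -1 to 1, where 1 is 0.025 m, a list of three; "fingers": the closure, from -1 (fully open) to 1 (shut). In form: [{"delta_rot": [ax, ay, az], "travel": [tx, ty, tz], "fingers": fingers}, ...]. A call has 1 to 5 rows; each row shifts and turns the commanded pose from where the row before left it; what a row does not reach is not made up. A row lasts 1/8 s, in which the tool goes at most 62.5 mm and 10.7 degrees, less where a joint would pass 70% of its speed; a pose out of reach is approached as far as the arm can. A call with a number of a shift or a turn outside -1 to 1 is refused whole. A call with a gripper value outside its range is refused whole. The fingers move at their own pace and stop on an object; "squeeze" is the grip in N (left out, the last holds). Time passes only in rows, so rows that do not move let the fingers close. It gives the time, the measured TCP pose, the force, the opening and the grip force at its end, in the units of the state.
- env.get_state(): the state, without advancing time (a new reading comes with each control period).
- env.read_camera(name): name is "scene" or "top" or "wrist"; returns a dict with "color" (420x560x3 uint8, red, green, blue), "fx", "fy", "cx", "cy" (pixels), "D" ([k1, k2, p1, p2, k3] as OpenCV has them; the pictures are not rectified), "world_from_camera" (4x4, takes a point from camera to world coordinates); the wrist camera has in their place "hand_eye" (4x4, takes a point from camera to tool coordinates, whose origin is the TCP and whose axes are the flange's). Camera axes: x right, y up, looking along -z (the intrinsics and any distortion apply to the point x, -y, -z); pixel columns grow to the right and rows downward; lengths in m; the calibration is good to about 2 mm. A picture is of the moment at which its call begins: read the wrist's pose just before it. There is no depth.
- env.hand_in(): hands the job in; it is judged then, once.
The state is a dict: "clock": time; "joint_pos": joint angles; "qvel": joint speeds; "tau": joint torques, N m; "tcp_pos": TCP position; "orientation": TCP orientation; "wrist_force": force on the tool from outside, world axes, zero at the start; "ft_torque": the same for the moment, N m; "finger_gap": finger opening in m; "grip_force": force on a finger pad.
Only numpy, scipy, OpenCV 4.12 (cv2) and the standard library are available. Lean on these libraries where they do the work, as an engineer would, in place of code of your own. Each camera call takes 0.05 s, during which the arm holds its last target. There are 200 camera calls.

## Task

Take the key with the flat rectangular bow from its stand, push it fully home into the lock on the hood of the rail case, turn it anticlockwise as far as it goes so that the security bar swings off the opening, and leave the key in the lock. Then take the aluminium camera rail that lies in the case; it is longer than the opening, so tilt its free end up and draw it out diagonally from under the hood. Finish while holding it still in the gripper with the whole rail at least 5 cm above the top of the hood, and leave the round-headed key and the other things on the desk where they are.

Things in the scene. Friction and masses are not known exactly. Their poses are not given: they have to be found in the camera images.
- case: Fixed grey steel case, 255 (x) x 160 (y) mm. Origin: centre of its underside, z up; x runs from the hooded end to the open end, about to the robot's left. Inner floor at z 6 mm, walls 5 mm. Hood over x -127 to -22.5: plate from z 66 to 72 mm, free space below. From x -22.5 to 122.5 the top is open (145 mm long, 150 wide), rim at z 56 mm. Lock axis at x -84, y 48 mm.
- hood_edge (a point): Middle of the hood's upper edge over the opening (case frame x = -22.5, y = 0, z = 72 mm).
- lock (a joint): Angle of the brass lock rotor and its security bar, rad, about the vertical: 0 = bar across the opening (locked); grows anticlockwise seen from above; stop at 1.2 = bar swung fully out to the case's +y side (towards the robot). Starts at 0 to 0.15. About 0.12 N m of friction; stays where left, no spring.
- lock_mouth (a point): Centre of the key slot's mouth, in the rotor's top face (36 x 36 mm, 84 mm above the table), on its axis. Turns with it; z up. x lies along the slot and the security bar (steel, 16 wide, 6 thick, flush with the top, reaching 158 mm from the axis to +x). Slot 19 (x) x 11 mm, 30 deep, chamfer 3 mm. At joint 0, x is 0.4 rad clockwise of the case's x.
- key: The key that fits: steel, flat rectangular bow (head) 36 (x) x 10 (y) x 34 mm (z), 50 g; blade 16 (x) x 8 (y) mm reaching 24 mm below the bow. Origin: centre of the bow's underside (shoulder), z up. Stands blade down in a stand, shoulder 30 mm above the table. Fits the slot either way round; fully home, the shoulder rests on the rotor's top face.
- other_key: A key that is not needed: round knob head (30 mm disc 12 mm thick with a 12 mm stub on top, 32 mm tall in all) in the other stand, its shoulder 30 mm above the table. Origin: centre of the disc's underside.
- stand_a: Fixed black key stand, block 54 (x) x 40 (y) x 30 mm with a 20 x 12 mm hole. Origin: centre of its underside. Which key is in which stand varies.
- stand_b: Fixed black key stand, the same as stand_a.
- rail: Aluminium camera rail, plain bar 220 (x) x 20 (y) x 14 mm (z), about 0.17 kg, scale marks on top. Origin: centre of its underside. Lies loose on the case's inner floor, nearly along the case's x (within 0.06 rad), its -x part under the hood, at least 115 mm of its +x part (middle included) showing in the opening.
- rail_inner (a point): Centre of the rail's end face at its -x end (under the hood at the start).
- rail_outer (a point): Centre of the rail's end face at its +x end (in the opening at the start).
- spool: Bystander: loose white film spool, 60 mm diameter, 24 mm tall. Origin: centre of its underside.
- dish: Bystander: loose clear glass dish, 80 mm diameter, 16 mm tall. Origin: centre of its underside.
- lens: Bystander: loose black lens standing on its mount, 62 mm diameter, 44 mm tall. Origin: centre of its underside.
- vial: Bystander: loose corked glass vial, 28 mm diameter, 75 mm tall. Origin: centre of its underside.
- pen: Bystander: loose green pen, 140 x 11 x 11 mm, along its x. Origin: centre of its underside.
- peg_clip: Bystander: loose yellow clip, 70 x 10 x 12 mm, along its x. Origin: centre of its underside.
- eraser: Bystander: loose black block eraser, 65 x 22 x 12 mm, along its x. Origin: centre of its underside.

How it is judged:
By the outcome, as a careful person would: the job done as asked, in the order asked, and still so for the second after the job is handed in, while the arm keeps its last pose, push and grip.
It also fails if it takes over 59 s, if anything falls off the work surface, if the arm or the gripper's body presses on something with over 40 N, if the wrist force passes 120 N, or if a joint passes its speed limit or range.

## Working session

There is one attempt and no reset: what is moved stays moved. The work goes in short steps, Python scripts to look and compute and a tool call to move; the robot and the scene stay as the last step left them, time stands still between calls to the robot, and variables do not carry over. Pictures are saved under pics/ and viewed, at most 10 in all, crops included, and the job is handed in when it is done.

Besides the shell and the picture viewer there is one more tool, called after "Call:" as name(argument=value, ...) on one line, values as JSON. carry_out: Moves the arm, as the interface text tells. Its arguments: {"type":"object","properties":{"series":{"type":"array","items":{"type":"object","properties":{"delta_rot":{"type":"array","items":{"type":"number"}},"travel":{"type":"array","items":{"type":"number"}},"fingers":{"type":"number"}}}},"squeeze":{"type":"number"}},"required":["series"]}

```bash
mkdir -p pics; cat > h.py <<'E'
import numpy as np, cv2
from workcell import env
from scipy.spatial.transform import Rotation as R
def snap(name,fn=None):
    s=env.get_state(); c=env.read_camera(name)
    if name=='wrist':
        T=np.eye(4); q=s['orientation']; T[:3,:3]=R.from_quat([q[1],q[2],q[3],q[0]]).as_matrix(); T[:3,3]=s['tcp_pos']
        c['T']=T@np.array(c['hand_eye'])
    else: c['T']=np.array(c['world_from_camera'])
    c['K']=np.array([[c['fx'],0,c['cx']],[0,c['fy'],c['cy']],[0,0,1.]])
    if fn: cv2.imwrite('pics/'+fn,c['color'][:,:,::-1])
    return c
def ray(c,px):
    p=cv2.undistortPoints(np.array(px,float).reshape(-1,1,2),c['K'],np.array(c['D'],float)).reshape(-1,2)
    d=np.c_[p[:,0],-p[:,1],-np.ones(len(p))]@c['T'][:3,:3].T
    return c['T'][:3,3],d
def onz(c,px,z):
    o,d=ray(c,px); return o+d*((z-o[2])/d[:,2])[:,None]
def tri(c1,p1,c2,p2):
    o1,d1=ray(c1,p1);o2,d2=ray(c2,p2);out=[]
    for a,b in zip(d1,d2):
        A=np.c_[a,-b]; t=np.linalg.lstsq(A,o2-o1,rcond=None)[0]
        P,Q=o1+a*t[0],o2+b*t[1]; out.append(np.r_[(P+Q)/2,np.linalg.norm(P-Q)])
    return np.array(out)
def proj(c,P):
    Ti=np.linalg.inv(c['T']); X=np.atleast_2d(P)@Ti[:3,:3].T+Ti[:3,3]
    X=X*[1,-1,-1]
    return cv2.projectPoints(X,np.zeros(3),np.zeros(3),c['K'],np.array(c['D'],float))[0].reshape(-1,2)
E
python3 - <<'E'
from h import *
np.set_printoptions(precision=4,suppress=True)
for n in ('scene','top'):
    c=snap(n,n+'0.png'); print(c['T'],c['fx'],c['D'])
s=env.get_state(); print(s)
print(np.array(env.read_camera('wrist')['hand_eye']))
E
```

```text
[[ 0.3537 -0.7607  0.5443  1.166 ]
 [ 0.9352  0.2784 -0.2187 -0.2873]
 [ 0.0149  0.5864  0.8099  0.962 ]
 [ 0.      0.      0.      1.    ]] 448.45987338468746 [0.0099 0.     0.     0.     0.    ]
[[ 0.0051  0.9824 -0.1867  0.4006]
 [-1.      0.0057  0.0028 -0.0458]
 [ 0.0038  0.1867  0.9824  1.039 ]
 [ 0.      0.      0.      1.    ]] 402.19202489024775 [-0.0116  0.      0.      0.      0.    ]
{'clock': 0.1, 'joint_pos': array([-1.3806,  0.3139,  0.0451,  1.3036,  0.    ,  1.4312]), 'qvel': array([ 0.0001, -0.0019,  0.0029, -0.0011,  0.0005,  0.0012]), 'tau': array([  0.0028, -48.1727,  29.9243,   0.0127,  -0.0001,  -0.    ]), 'tcp_pos': array([ 0.1861, -0.5436,  0.2305]), 'orientation': array([-0.0008,  0.9864,  0.1642, -0.    ]), 'wrist_force': array([ 0.3208,  0.7198, -0.2704]), 'ft_torque': array([-0.0168,  0.0308,  0.0072]), 'grip_force': 0.0, 'finger_gap': 0.08541538568251243}
[[ 0.0005  0.952   0.306   0.0785]
 [ 1.     -0.0002 -0.0013 -0.0012]
 [-0.0012  0.306  -0.952  -0.1433]
 [ 0.      0.      0.      1.    ]]
```

View pics/top0.png

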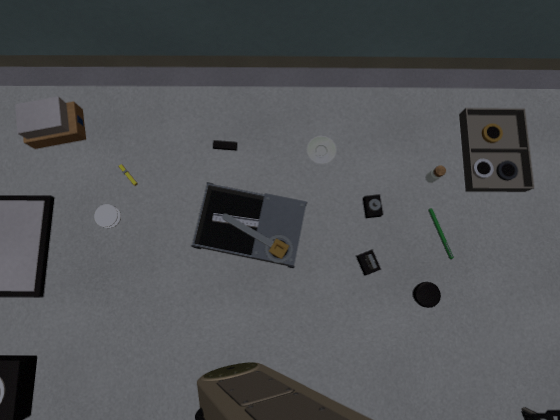

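View pics/scene0.png

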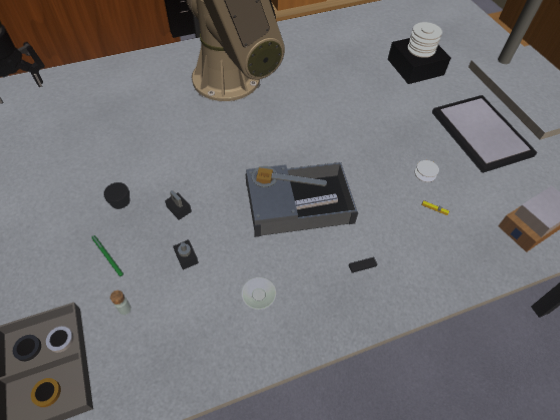

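Top view: case around (250,225), lock (279,248), bar tip (222,217), flat-bow key in the stand at (369,262), round key at (374,206). In the scene view the flat key is at (177,200) and the round one at (185,248).

```bash
python3 - <<'E'
from h import *
np.set_printoptions(precision=4,suppress=True)
t=snap('top');s=snap('scene')
print('tri key,lock,bartip',tri(t,[(369,260),(279,248),(222,217)],s,[(175,197),(265,175),(326,184)]))
print('key z.05',onz(t,[(369,262)],.03),'lock',onz(t,[(279,248),(222,217)],.084))
print('hood corners',onz(t,[(265,194),(307,201),(294,267),(208,185),(194,247)],.07))
print('rail vis end, lines',onz(t,[(213,218),(258,222)],.02))
E
```

```text
tri key,lock,bartip [[ 0.4634 -0.2675  0.0573  0.004 ]
 [ 0.4907 -0.0437  0.0814  0.006 ]
 [ 0.5656  0.094   0.074   0.003 ]]
key z.05 [[ 0.4607 -0.2714  0.03  ]] lock [[ 0.4895 -0.0466  0.084 ]
 [ 0.5634  0.0911  0.084 ]]
hood corners [[ 0.624  -0.0112  0.07  ]
 [ 0.6069 -0.1149  0.07  ]
 [ 0.4456 -0.0827  0.07  ]
 [ 0.6461  0.1304  0.07  ]
 [ 0.492   0.1582  0.07  ]]
rail vis end, lines [[0.5715 0.1233 0.02  ]
 [0.5618 0.0076 0.02  ]]
```

Call:
carry_out(series=[{"delta_rot": [0, 0, 0], "travel": [0.96, 1, 0.1], "fingers": -1}, {"delta_rot": [0, 0, 0], "travel": [0.96, 1, 0.1], "fingers": -1}, {"delta_rot": [0, 0, 0], "travel": [0.96, 1, 0.1], "fingers": -1}, {"delta_rot": [0, 0, 0], "travel": [0.96, 1, 0.1], "fingers": -1}, {"delta_rot": [0, 0, 0], "travel": [0.96, 1, 0.1], "fingers": -1}])

```text
clock: 0.88
tcp_pos: [0.3068, -0.4181, 0.2439]
orientation: [-0.0, 0.986, 0.164, 0.0]
wrist_force: [0.0, -0.4, -0.4]
finger_gap: 0.0853
grip_force: 0.0
```

Call:
carry_out(series=[{"delta_rot": [0, 0, 0], "travel": [0.96, 1, 0.1], "fingers": -1}, {"delta_rot": [0, 0, 0], "travel": [0.96, 1, 0.1], "fingers": -1}, {"delta_rot": [0, 0, 0], "travel": [0.96, 1, 0.1], "fingers": -1}, {"delta_rot": [0, 0, 0], "travel": [0.96, 1, 0], "fingers": -1}, {"delta_rot": [0, 0, 0], "travel": [0.96, 1, 0], "fingers": -1}])

```text
clock: 1.5
tcp_pos: [0.4269, -0.2931, 0.2513]
orientation: [0.0, 0.986, 0.164, 0.0]
wrist_force: [1.1, 0.0, 0.9]
finger_gap: 0.0855
grip_force: 0.0
```

```bash
python3 - <<'E'
from h import *
c=snap('wrist','w1.png'); print(env.get_state(),c['fx'],c['D'])
print(proj(c,[.461,-.271,.03]))
E
```

```text
{'clock': 1.55, 'joint_pos': array([-0.75179888,  0.19688795, -0.05844199,  1.31538969,  0.00257429,
        2.0571559 ]), 'qvel': array([-0.05023686, -0.00690065, -0.01117572,  0.00496081, -0.02610537,
       -0.10204733]), 'tau': array([-2.81579129e+00, -4.09839392e+01,  2.94869471e+01, -1.10353640e-02,
       -7.32761957e-01,  1.04682930e-01]), 'tcp_pos': array([ 0.42896208, -0.29048556,  0.25135585]), 'orientation': array([-7.51236010e-04,  9.86200033e-01,  1.65553124e-01,  1.04587552e-03]), 'wrist_force': array([ 0.48652257,  1.45714715, -0.51396377]), 'ft_torque': array([ 0.10587517, -0.09367733,  0.00889   ]), 'grip_force': 0.0, 'finger_gap': 0.0851232511712133} 315.7245246400812 [-0.00647066  0.          0.          0.          0.        ]
[[273.0911607  142.86335396]]
```

View pics/w1.png

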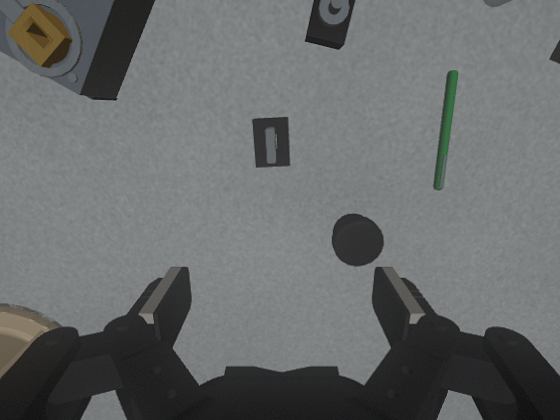

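The wrist view shows the flat-bow key in its stand at (271,142), long side nearly vertical in the image; the lock is at (38,36) and the round key at (334,10).

```bash
cat >> h.py <<'E'
def det(c,ctr,r=45,dark=62,light=80):
    x0,y0=[max(0,int(v)-r) for v in ctr]; g=cv2.cvtColor(c['color'],cv2.COLOR_RGB2GRAY)[y0:y0+2*r,x0:x0+2*r]
    m=(g<dark).astype(np.uint8); cs,_=cv2.findContours(m,cv2.RETR_EXTERNAL,cv2.CHAIN_APPROX_NONE)
    k=max(cs,key=cv2.contourArea); rect=cv2.minAreaRect(k); box=cv2.boxPoints(rect)
    inn=np.zeros_like(m); cv2.fillPoly(inn,[np.int32((box-box.mean(0))*.85+box.mean(0))],1)
    m2=((g>light)&(inn>0)).astype(np.uint8); cs,_=cv2.findContours(m2,cv2.RETR_EXTERNAL,cv2.CHAIN_APPROX_NONE)
    k2=max(cs,key=cv2.contourArea); r2=cv2.minAreaRect(k2)
    return box+[x0,y0],cv2.boxPoints(r2)+[x0,y0],cv2.contourArea(k),cv2.contourArea(k2)
E
python3 - <<'E'
from h import *
np.set_printoptions(precision=4,suppress=True)
im=cv2.imread('pics/w1.png'); print(cv2.cvtColor(im,cv2.COLOR_BGR2GRAY)[142,240:305])
c=snap('wrist'); b,k,a1,a2=det(c,(271,142)); print(b,k,a1,a2)
B=onz(c,b,.03); K=onz(c,k,.064); print(B,B.mean(0),K,K.mean(0))
for Q in(B,K): e=np.diff(np.r_[Q,Q[:1]],axis=0); print(np.linalg.norm(e,axis=1),np.arctan2(e[:,1],e[:,0]))
big=cv2.resize(im[100:185,220:320],None,fx=6,fy=6,interpolation=cv2.INTER_CUBIC); cv2.imwrite('pics/w1c.png',big)
E
```

```text
[130 130 130 127 126 126 128 127 129 132 134 134 135 121  60  50  51  52
  52  53  50  51  50  52  48  66  98 103 104 103 103 102 102 104  91  77
 107  53  51  52  50  52  50  51  52  52  49  48  61 102 135 135 138 137
 135 134 133 131 130 131 131 132 132 131 128]
[[254.5755 121.2359]
 [288.9887 119.7396]
 [291.0736 167.6925]
 [256.6604 169.1887]] [[268. 131.]
 [278. 131.]
 [278. 165.]
 [268. 165.]] 1546.5 291.0
[[ 0.4791 -0.2407  0.03  ]
 [ 0.4932 -0.2764  0.03  ]
 [ 0.4432 -0.2967  0.03  ]
 [ 0.4284 -0.2594  0.03  ]] [ 0.461  -0.2683  0.03  ] [[ 0.4766 -0.2587  0.064 ]
 [ 0.48   -0.2684  0.064 ]
 [ 0.4469 -0.2797  0.064 ]
 [ 0.4435 -0.2697  0.064 ]] [ 0.4618 -0.2691  0.064 ]
[0.0384 0.0539 0.0402 0.054 ] [-1.1958 -2.7559  1.9478  0.3528]
[0.0102 0.0349 0.0105 0.0349] [-1.2377 -2.8115  1.9039  0.3206]
```

View pics/w1c.png

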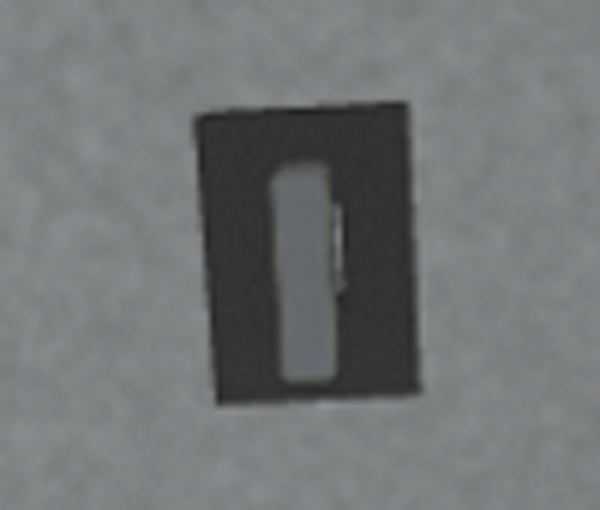

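Crop: the stand and the key bow are parallel, tilted about 3–4° from vertical. The measured stand is 54x39 mm at z=30 and the bow is 35x10 mm at z=64, both consistent with the given sizes.

Call:
carry_out(series=[{"delta_rot": [0, 0, 0.4], "travel": [0.7, 0.4, -0.8], "fingers": -1}, {"delta_rot": [0, 0, 0], "travel": [0.7, 0.4, -0.8], "fingers": -1}, {"delta_rot": [0, 0, 0], "travel": [0, 0, 0], "fingers": -1}, {"delta_rot": [0, 0, 0], "travel": [0, 0, 0], "fingers": -1}])

```text
clock: 2.1
tcp_pos: [0.4608, -0.2746, 0.2117]
orientation: [0.0, 0.983, 0.184, -0.0]
wrist_force: [0.3, -0.1, 0.6]
finger_gap: 0.0853
grip_force: 0.0
```

```bash
python3 - <<'E'
from h import *
np.set_printoptions(precision=4,suppress=True)
c=snap('wrist','w2.png'); s=env.get_state();print(s['tcp_pos'],s['orientation'],2*np.arctan2(s['orientation'][2],s['orientation'][1]))
p=proj(c,[.461,-.269,.045])[0]; print(p)
b,k,a1,a2=det(c,p,60); print(b,k,a1,a2)
B=onz(c,b,.03); K=onz(c,k,.064); print(B.mean(0),K.mean(0))
for Q in(B,K): e=np.diff(np.r_[Q,Q[:1]],axis=0); print(np.linalg.norm(e,axis=1),np.arctan2(e[:,1],e[:,0]))
# view1 rays
c1=dict(c); 
from scipy.spatial.transform import Rotation as R
T=np.eye(4);T[:3,:3]=R.from_quat([.98620,.16555,.00105,-.00075]).as_matrix();T[:3,3]=[.42896,-.29049,.25136];c1['T']=T@np.array(c['hand_eye'])
b1=np.array([[254.58,121.24],[288.99,119.74],[291.07,167.69],[256.66,169.19]]);k1=np.array([[268.,131],[278,131],[278,165],[268,165]])
print(tri(c1,[b1.mean(0),k1.mean(0)],c,[b.mean(0),k.mean(0)]))
E
```

```text
[ 0.4609 -0.2748  0.2121] [0.0005 0.983  0.1835 0.0001] 0.3690727060006339
[276.8328 186.1482]
[[258. 154.]
 [295. 154.]
 [295. 207.]
 [258. 207.]] [[272. 168.]
 [282. 168.]
 [282. 203.]
 [272. 203.]] 1364.0 316.5
[ 0.4624 -0.2679  0.03  ] [ 0.4658 -0.2676  0.064 ]
[0.0379 0.057  0.04   0.057 ] [-1.2011 -2.7583  1.9403  0.3475]
[0.0093 0.034  0.0096 0.034 ] [-1.2011 -2.7709  1.9403  0.3611]
[[ 0.4603 -0.2684  0.0176  0.0003]
 [ 0.458  -0.2698  0.0298  0.0006]]
```

Call:
carry_out(series=[{"delta_rot": [0, 0, 0], "travel": [-1, -0.4, 0], "fingers": -1}, {"delta_rot": [0, 0, 0], "travel": [-1, -0.4, 0], "fingers": -1}, {"delta_rot": [0, 0, 0], "travel": [-1, -0.2, 0], "fingers": -1}, {"delta_rot": [0, 0, 0], "travel": [0, 0, 0], "fingers": -1}, {"delta_rot": [0, 0, 0], "travel": [0, 0, 0], "fingers": -1}])

```text
clock: 2.78
tcp_pos: [0.3866, -0.2997, 0.2121]
orientation: [0.001, 0.983, 0.183, 0.001]
wrist_force: [-0.9, 0.3, 0.2]
finger_gap: 0.0855
grip_force: 0.0
```

```bash
python3 - <<'E'
from h import *
np.set_printoptions(precision=4,suppress=True)
c=snap('wrist','w3.png'); s=env.get_state();print(s['tcp_pos'],s['orientation'])
p=proj(c,[.461,-.269,.045])[0]; print(p)
b,k,a1,a2=det(c,p,60); print(b,k,a1,a2)
B=onz(c,b,.03); K=onz(c,k,.064); print(B.mean(0),K.mean(0))
for Q in(B,K): e=np.diff(np.r_[Q,Q[:1]],axis=0); print(np.linalg.norm(e,axis=1),np.arctan2(e[:,1],e[:,0]))
a=cv2.imread('pics/w2.png')[130:230,226:326]; x,y=p.astype(int); bb=cv2.imread('pics/w3.png')[max(0,y-50):y+50,x-50:x+50]
h=min(len(a),len(bb)); cv2.imwrite('pics/w23.png',cv2.resize(np.hstack([a[:h],bb[:h]]),None,fx=4,fy=4,interpolation=cv2.INTER_CUBIC)); print(x-50,max(0,y-50))
E
```

```text
[ 0.3868 -0.2995  0.2119] [0.0006 0.983  0.1837 0.0005]
[279.8516 104.8142]
[[259.  76.]
 [299.  76.]
 [299. 133.]
 [259. 133.]] [[273.7952  84.0354]
 [284.1685  83.7303]
 [285.3803 124.93  ]
 [275.0069 125.2351]] 2199.0 379.0
[ 0.4604 -0.2683  0.03  ] [ 0.4608 -0.2689  0.064 ]
[0.0382 0.0532 0.0402 0.0532] [-1.2011 -2.7552  1.94    0.3483]
[0.0089 0.0344 0.0093 0.0344] [-1.1737 -2.7378  1.9686  0.3939]
229 54
```

View pics/w23.png

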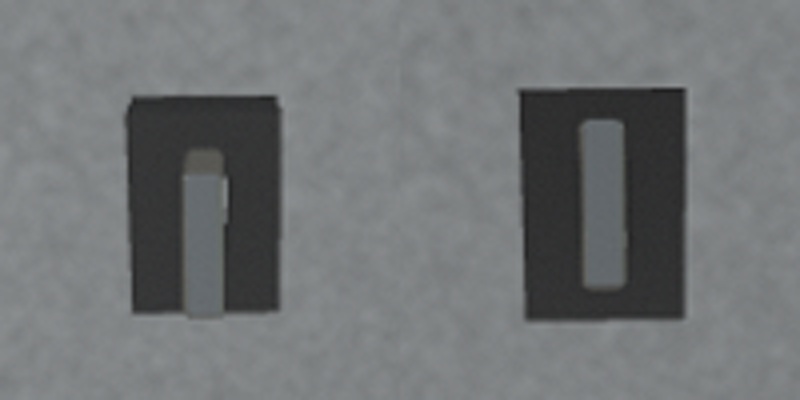

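The left crop (w2) has the bow top spanning rows 173–209.5 at column 276.9; in the right crop (w3) it spans rows 84–126.5 at column 280.1. Triangulating those.

```bash
cat >> h.py <<'E'
def posed(c,p,q):
    T=np.eye(4);T[:3,:3]=R.from_quat([q[1],q[2],q[3],q[0]]).as_matrix();T[:3,3]=p
    d=dict(c);d['T']=T@np.array(c['hand_eye']);return d
E
python3 - <<'E'
from h import *
np.set_printoptions(precision=4,suppress=True)
c=snap('wrist'); c2=posed(c,[.4609,-.2748,.2121],[.0005,.983,.1835,.0001]); 
print(tri(c2,[(276.9,173.3),(276.9,209.5)],c,[(280.,84),(280.2,126.5)]))
print(onz(c2,[(276.9,191.4)],.064),onz(c,[(280.1,105.2)],.064))
# stand top corners: left far edge (130,107),(280,107),bottom (132,313),(280,313)
L=np.array([(130,108),(280,108),(280,313),(132,313)])/4+[226,130]; Rr=np.array([(519,89),(686,88),(685,318),(526,320)])/4+[129,54]
print(tri(c2,L,c,Rr)); print(onz(c,Rr,.03).mean(0))
E
```

```text
[[ 0.4771 -0.2631  0.0643  0.0008]
 [ 0.444  -0.2759  0.0648  0.0005]]
[[ 0.4608 -0.2698  0.064 ]] [[ 0.4608 -0.2691  0.064 ]]
[[ 0.4787 -0.241   0.0261  0.0018]
 [ 0.4931 -0.2779  0.0273  0.0005]
 [ 0.4434 -0.2976  0.0345  0.0006]
 [ 0.4284 -0.2609  0.0324  0.0005]]
[ 0.4605 -0.2691  0.03  ]
```

Call:
carry_out(series=[{"delta_rot": [0, 0, 0], "travel": [0.98, 0.4, -0.5], "fingers": -1}, {"delta_rot": [0, 0, 0], "travel": [0.98, 0.4, -0.5], "fingers": -1}, {"delta_rot": [0, 0, 0], "travel": [0.98, 0.4, -0.5], "fingers": -1}, {"delta_rot": [0, 0, 0], "travel": [0, 0, -1], "fingers": -1}, {"delta_rot": [0, 0, 0], "travel": [0, 0, -1], "fingers": -1}])

```text
clock: 3.5
tcp_pos: [0.461, -0.2685, 0.123]
orientation: [0.0, 0.983, 0.185, 0.0]
wrist_force: [-0.1, -0.7, 0.7]
finger_gap: 0.0854
grip_force: 0.0
```

Call:
carry_out(series=[{"delta_rot": [0, 0, 0], "travel": [0, 0, -1], "fingers": -1}, {"delta_rot": [0, 0, 0], "travel": [0, 0, -1], "fingers": -1}, {"delta_rot": [0, 0, 0], "travel": [0, 0, -0.8], "fingers": -1}, {"delta_rot": [0, 0, 0], "travel": [0, 0, 0], "fingers": -1}, {"delta_rot": [0, 0, 0], "travel": [0, 0, 0], "fingers": -1}])

```text
clock: 4.12
tcp_pos: [0.4604, -0.2692, 0.0544]
orientation: [0.0, 0.983, 0.184, 0.0]
wrist_force: [-0.7, -0.0, 0.0]
finger_gap: 0.0852
grip_force: 0.0
```

Call:
carry_out(series=[{"delta_rot": [0, 0, 0], "travel": [0, 0, -0.65], "fingers": -1}, {"delta_rot": [0, 0, 0], "travel": [0, 0, 0], "fingers": 0.5}, {"delta_rot": [0, 0, 0], "travel": [0, 0, 0], "fingers": 1}, {"delta_rot": [0, 0, 0], "travel": [0, 0, 0], "fingers": 1}, {"delta_rot": [0, 0, 0], "travel": [0, 0, 0], "fingers": 1}], squeeze=70)

```text
clock: 4.75
tcp_pos: [0.46, -0.2693, 0.0381]
orientation: [0.0, 0.983, 0.184, 0.0]
wrist_force: [-0.5, 0.4, -0.7]
finger_gap: 0.0122
grip_force: 0.0
```

Call:
carry_out(series=[{"delta_rot": [0, 0, 0], "travel": [0, 0, 0], "fingers": 1}, {"delta_rot": [0, 0, 0], "travel": [0, 0, 0], "fingers": 1}, {"delta_rot": [0, 0, 0], "travel": [0, 0, 0], "fingers": 1}])

```text
clock: 5.12
tcp_pos: [0.4601, -0.2694, 0.0382]
orientation: [0.0, 0.983, 0.184, 0.0]
wrist_force: [-0.9, 1.1, 6.2]
finger_gap: 0.0087
grip_force: 68.8
```

Call:
carry_out(series=[{"delta_rot": [0, 0, 0], "travel": [0, 0, 0.8], "fingers": 1}, {"delta_rot": [0, 0, 0], "travel": [0, 0, 1], "fingers": 1}, {"delta_rot": [0, 0, 0], "travel": [0, 0, 1], "fingers": 1}, {"delta_rot": [0, 0, 1], "travel": [0, 0, 1], "fingers": 1}, {"delta_rot": [0, 0, 1], "travel": [0, 0.6, 1], "fingers": 1}])

```text
clock: 5.75
tcp_pos: [0.4595, -0.2545, 0.1579]
orientation: [-0.0, 0.959, 0.282, -0.0]
wrist_force: [0.0, 0.2, 0.5]
finger_gap: 0.0086
grip_force: 68.5
```

Call:
carry_out(series=[{"delta_rot": [0, 0, 1], "travel": [0, 1, 1], "fingers": 1}, {"delta_rot": [0, 0, 1], "travel": [0, 1, 0.6], "fingers": 1}, {"delta_rot": [0, 0, 1], "travel": [0, 1, 0], "fingers": 1}, {"delta_rot": [0, 0, 1], "travel": [0, 1, 0], "fingers": 1}, {"delta_rot": [0, 0, 0.9], "travel": [-0.3, 1, 0], "fingers": 1}])

```text
clock: 6.38
tcp_pos: [0.4521, -0.1282, 0.1972]
orientation: [-0.0, 0.862, 0.507, -0.0]
wrist_force: [-0.1, -0.4, -0.1]
finger_gap: 0.0086
grip_force: 68.5
```

Call:
carry_out(series=[{"delta_rot": [0, 0, 0], "travel": [0, 0.7, 0], "fingers": 1}, {"delta_rot": [0, 0, 0], "travel": [0, 0, 0], "fingers": 1}, {"delta_rot": [0, 0, 0], "travel": [0, 0, 0], "fingers": 1}])

```text
clock: 6.75
tcp_pos: [0.4526, -0.1121, 0.1976]
orientation: [0.0, 0.863, 0.505, 0.0]
wrist_force: [-0.7, -0.8, -0.3]
finger_gap: 0.0087
grip_force: 68.6
```

```bash
python3 - <<'E'
from h import *
np.set_printoptions(precision=4,suppress=True)
c=snap('wrist','w4.png'); s=env.get_state();print(s['tcp_pos'],s['orientation'],2*np.arctan2(s['orientation'][2],s['orientation'][1]),s['joint_pos'],s['finger_gap'])
E
```

```text
[ 0.4526 -0.1123  0.1975] [0.0003 0.8632 0.5049 0.    ] 1.0586190557668735 [-0.4153  0.1176 -0.2865  1.1662 -0.0003  1.6676] 0.0085996992590668
```

View pics/w4.png

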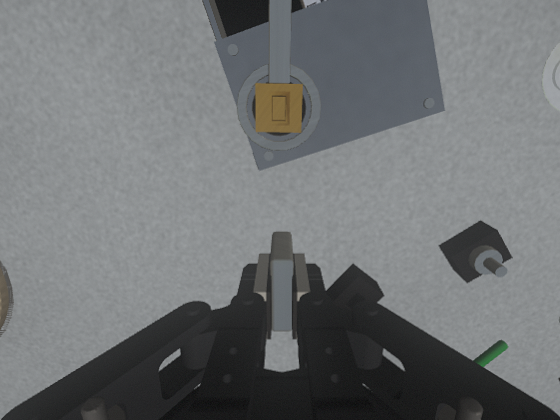

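The wrist view shows the brass rotor at (279,108), its slot nearly vertical in the image, with the bar going up; the held key is at (282,280), straight between the pads.

```bash
cat >> h.py <<'E'
def gold(c,z=.084):
    hsv=cv2.cvtColor(c['color'],cv2.COLOR_RGB2HSV); m=cv2.inRange(hsv,(8,110,70),(30,255,255))
    cs,_=cv2.findContours(m,cv2.RETR_EXTERNAL,cv2.CHAIN_APPROX_NONE); k=max(cs,key=cv2.contourArea)
    b=cv2.boxPoints(cv2.minAreaRect(k)); P=onz(c,b,z); e=np.diff(np.r_[P,P[:1]],axis=0)
    print('goldpx',b.tolist(),'\nctr',P.mean(0),'sides',np.linalg.norm(e,axis=1),'ang',np.arctan2(e[:,1],e[:,0])); return b
E
python3 - <<'E'
from h import *
np.set_printoptions(precision=4,suppress=True)
c=snap('wrist'); b=gold(c)
np.save('g1.npy',b)
cv2.imwrite('pics/w4c.png',cv2.resize(cv2.imread('pics/w4.png')[60:160,230:330],None,fx=6,fy=6,interpolation=cv2.INTER_CUBIC))
E
```

```text
goldpx [[255.0, 83.0], [302.0, 83.0], [302.0, 131.0], [255.0, 131.0]] 
ctr [ 0.4888 -0.0426  0.084 ] sides [0.0356 0.0355 0.0372 0.0355] ang [-0.5116 -2.0625  2.6298  1.034 ]
```

View pics/w4c.png

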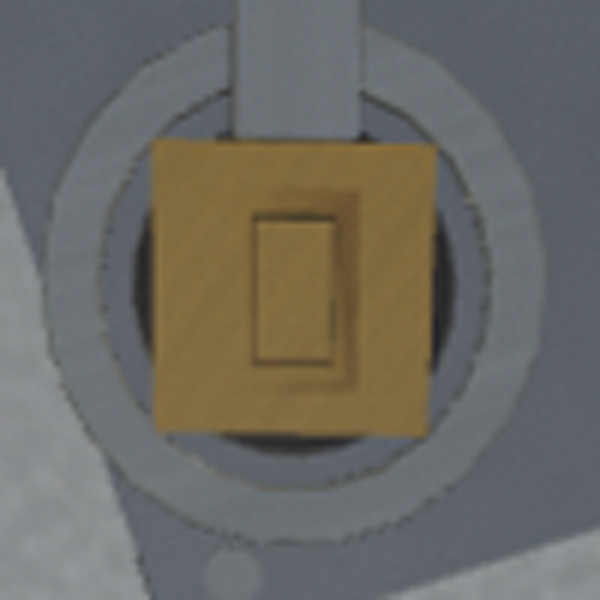

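The crop shows the rotor top corners at about (255.5,83.5), (302.7,84.2), (301.3,132.8), (255.8,132.2), turned about 0.7° clockwise from the image axes.

Call:
carry_out(series=[{"delta_rot": [0, 0, -0.12], "travel": [0.5, 0.9, 0], "fingers": 1}, {"delta_rot": [0, 0, 0], "travel": [0.5, 0.9, 0], "fingers": 1}, {"delta_rot": [0, 0, 0], "travel": [0.46, 0.97, 0], "fingers": 1}, {"delta_rot": [0, 0, 0], "travel": [0, 0, 0], "fingers": 1}, {"delta_rot": [0, 0, 0], "travel": [0, 0, 0], "fingers": 1}])

```text
clock: 7.48
tcp_pos: [0.4886, -0.043, 0.1974]
orientation: [0.0, 0.866, 0.5, -0.0]
wrist_force: [0.0, 0.6, -1.2]
finger_gap: 0.0085
grip_force: 68.5
```

```bash
python3 - <<'E'
from h import *
np.set_printoptions(precision=4,suppress=True)
c=snap('wrist','w5.png'); s=env.get_state();print(s['tcp_pos'],s['orientation'],2*np.arctan2(s['orientation'][2],s['orientation'][1]))
b=gold(c)
c1=posed(c,[.4526,-.1123,.1975],[.0003,.8632,.5049,0])
A=np.array([(255.5,83.5),(302.7,84.2),(301.3,132.8),(255.8,132.2)])
P=onz(c1,A,.084);print(P.mean(0));e=np.diff(np.r_[P,P[:1]],axis=0);print(np.linalg.norm(e,axis=1),np.arctan2(e[:,1],e[:,0]))
p=proj(c,[.489,-.0425,.084])[0].astype(int);x,y=p-[50,50];print(p)
cv2.imwrite('pics/w5c.png',cv2.resize(c['color'][y:y+100,x:x+100,::-1],None,fx=6,fy=6,interpolation=cv2.INTER_CUBIC));print(x,y)
E
```

```text
[ 0.4885 -0.0431  0.1974] [ 0.      0.8662  0.4998 -0.0003] 1.0466950903028
goldpx [[261.0, 179.0], [303.0, 179.0], [303.0, 223.0], [261.0, 223.0]] 
ctr [ 0.4899 -0.0409  0.084 ] sides [0.0348 0.0389 0.0364 0.0389] ang [-0.5233 -2.0727  2.6181  1.028 ]
[ 0.4886 -0.0435  0.084 ]
[0.0358 0.036  0.0361 0.0361] [-0.5255 -2.0928  2.6168  1.041 ]
[281 203]
231 153
```

View pics/w5c.png

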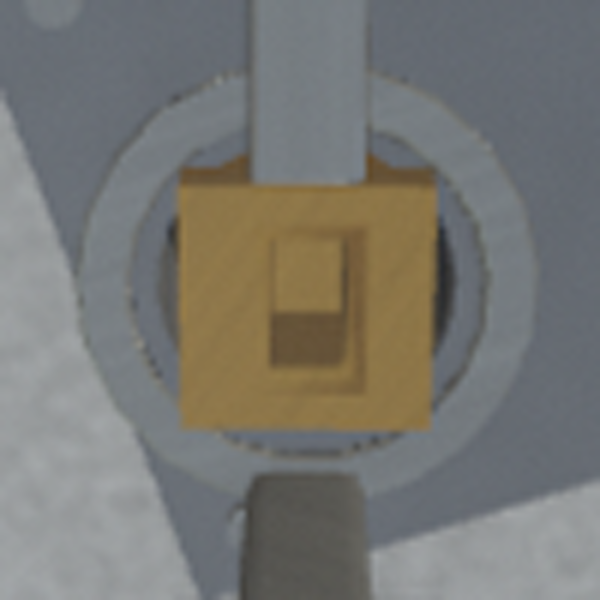

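The second view puts the rotor top corners at crop pixels (180,186), (436,186), (431,430), (181,428); the held key's blade is at the lower middle, aligned.

```bash
python3 - <<'E'
from h import *
np.set_printoptions(precision=4,suppress=True)
c=snap('wrist'); c1=posed(c,[.4526,-.1123,.1975],[.0003,.8632,.5049,0])
A=np.array([(255.5,83.5),(302.7,84.2),(301.3,132.8),(255.8,132.2)])
B=np.array([(180,186),(436,186),(431,430),(181,428)])/6+[231,153]
t=tri(c1,A,c,B);print(t,t.mean(0))
P=onz(c,B,.084);print(P.mean(0));e=np.diff(np.r_[P,P[:1]],axis=0);print(np.linalg.norm(e,axis=1),np.arctan2(e[:,1],e[:,0]))
E
```

```text
[[ 0.4822 -0.019   0.0843  0.0002]
 [ 0.5131 -0.0369  0.0841  0.0001]
 [ 0.4951 -0.068   0.0848  0.0001]
 [ 0.4638 -0.05    0.0838  0.0002]] [ 0.4886 -0.0435  0.0842  0.0001]
[ 0.4885 -0.0435  0.084 ]
[0.0356 0.0362 0.0362 0.0359] [-0.5238 -2.0925  2.6091  1.0316]
```

Call:
carry_out(series=[{"delta_rot": [0, 0, 0], "travel": [0, -0.02, -1], "fingers": 1}, {"delta_rot": [0, 0, 0], "travel": [0, 0, -1], "fingers": 1}, {"delta_rot": [0, 0, 0], "travel": [0, 0, -1], "fingers": 1}, {"delta_rot": [0, 0, 0], "travel": [0, 0, -0.2], "fingers": 1}, {"delta_rot": [0, 0, 0], "travel": [0, 0, -0.2], "fingers": 1}])

```text
clock: 8.2
tcp_pos: [0.489, -0.0434, 0.113]
orientation: [0.0, 0.866, 0.5, 0.0]
wrist_force: [-0.1, 0.4, -0.4]
finger_gap: 0.0088
grip_force: 68.5
```

Call:
carry_out(series=[{"delta_rot": [0, 0, 0], "travel": [0, 0, -0.2], "fingers": 1}, {"delta_rot": [0, 0, 0], "travel": [0, 0, -0.2], "fingers": 1}, {"delta_rot": [0, 0, 0], "travel": [0, 0, 0], "fingers": 1}])

```text
clock: 8.57
tcp_pos: [0.4886, -0.0428, 0.1024]
orientation: [-0.0, 0.866, 0.5, -0.0]
wrist_force: [0.1, 0.9, -0.1]
finger_gap: 0.0087
grip_force: 68.5
```

Sliding in freely. Now pushing it home.

Call:
carry_out(series=[{"delta_rot": [0, 0, 0], "travel": [0, 0, -0.2], "fingers": 1}, {"delta_rot": [0, 0, 0], "travel": [0, 0, -0.16], "fingers": 1}, {"delta_rot": [0, 0, 0], "travel": [0, 0, 0], "fingers": 1}, {"delta_rot": [0, 0, 0], "travel": [0, 0, -0.04], "fingers": 1}, {"delta_rot": [0, 0, 0], "travel": [0, 0, 0], "fingers": 1}])

```text
clock: 9.2
tcp_pos: [0.4888, -0.0428, 0.0926]
orientation: [0.0, 0.866, 0.5, 0.0]
wrist_force: [-0.5, 0.0, -0.2]
finger_gap: 0.0087
grip_force: 68.5
```

Call:
carry_out(series=[{"delta_rot": [0, 0, 0], "travel": [0, 0, -0.04], "fingers": 1}, {"delta_rot": [0, 0, 0], "travel": [0, 0, -0.04], "fingers": 1}, {"delta_rot": [0, 0, 0], "travel": [0, 0, 0], "fingers": 1}])

```text
clock: 9.57
tcp_pos: [0.4889, -0.0429, 0.0921]
orientation: [0.001, 0.866, 0.5, 0.0]
wrist_force: [-3.9, 0.4, 12.0]
finger_gap: 0.009
grip_force: 70.5
```

Call:
carry_out(series=[{"delta_rot": [0, 0, 0.3], "travel": [0, 0, 0], "fingers": 1}, {"delta_rot": [0, 0, 0.7], "travel": [0, 0, 0], "fingers": 1}, {"delta_rot": [0, 0, 0.7], "travel": [0, 0, 0], "fingers": 1}, {"delta_rot": [0, 0, 0.7], "travel": [0, 0, 0], "fingers": 1}, {"delta_rot": [0, 0, 0.6], "travel": [0, 0, 0], "fingers": 1}], squeeze=110)

```text
clock: 10.2
tcp_pos: [0.4891, -0.0432, 0.0922]
orientation: [0.001, 0.781, 0.625, 0.0]
wrist_force: [-3.2, 0.1, 10.8]
finger_gap: 0.0081
grip_force: 108.0
```

```bash
cat > st.py <<'E'
from h import *
np.set_printoptions(precision=4,suppress=True)
s=env.get_state();print(s['clock'],s['tcp_pos'],'yaw',2*np.arctan2(s['orientation'][2],s['orientation'][1]),s['wrist_force'],s['ft_torque'],s['joint_pos'],s['finger_gap'])
E
python3 st.py
```

```text
10.2 [ 0.4891 -0.0432  0.0922] yaw 1.3494093016770352 [-3.2475  0.0719 10.7609] [ 0.0089  0.8519 -0.0918] [-0.2513  0.2417 -0.4087  0.9186 -0.0006  1.5409] 0.008061008506376073
```

Call:
carry_out(series=[{"delta_rot": [0, 0, 0.8], "travel": [0, 0, 0], "fingers": 1}, {"delta_rot": [0, 0, 0.8], "travel": [0, 0, 0], "fingers": 1}, {"delta_rot": [0, 0, 0.8], "travel": [0, 0, 0], "fingers": 1}, {"delta_rot": [0, 0, 0.8], "travel": [0, 0, 0], "fingers": 1}, {"delta_rot": [0, 0, 0.8], "travel": [0, 0, 0], "fingers": 1}])

```text
clock: 10.82
tcp_pos: [0.4889, -0.0431, 0.0922]
orientation: [0.001, 0.641, 0.768, 0.0]
wrist_force: [-4.0, -0.5, 12.6]
finger_gap: 0.0078
grip_force: 108.1
```

Call:
carry_out(series=[{"delta_rot": [0, 0, 0.8], "travel": [0, 0, 0], "fingers": 1}, {"delta_rot": [0, 0, 0.8], "travel": [0, 0, 0], "fingers": 1}, {"delta_rot": [0, 0, 0.8], "travel": [0, 0, 0], "fingers": 1}, {"delta_rot": [0, 0, 0.8], "travel": [0, 0, 0], "fingers": 1}, {"delta_rot": [0, 0, 0], "travel": [0, 0, 0], "fingers": 1}])

```text
clock: 11.45
tcp_pos: [0.4888, -0.0431, 0.0922]
orientation: [0.001, 0.511, 0.859, -0.0]
wrist_force: [-4.6, -0.3, 12.6]
finger_gap: 0.0081
grip_force: 108.1
```

```bash
python3 st.py
```

```text
11.45 [ 0.4888 -0.0431  0.0922] yaw 2.0684102393603783 [-4.5733 -0.2895 12.6086] [0.0205 1.0286 0.0263] [-0.2513  0.2416 -0.4089  0.919  -0.0006  0.8219] 0.008102740410606091
```

Call:
carry_out(series=[{"delta_rot": [0, 0, 0.5], "travel": [0, 0, 0], "fingers": 1}, {"delta_rot": [0, 0, 0.5], "travel": [0, 0, 0], "fingers": 1}, {"delta_rot": [0, 0, 0.4], "travel": [0, 0, 0], "fingers": 1}])

```text
clock: 11.82
tcp_pos: [0.4888, -0.0431, 0.0922]
orientation: [0.001, 0.45, 0.893, -0.0]
wrist_force: [-4.5, 1.2, 13.1]
finger_gap: 0.0083
grip_force: 108.1
```

```bash
python3 st.py
```

```text
11.825 [ 0.4888 -0.0431  0.0922] yaw 2.208808883471794 [-4.5496  1.1937 13.1473] [ 0.09    1.0787 -0.0939] [-0.2513  0.2415 -0.4089  0.9191 -0.0005  0.6815] 0.008317762209650146
```

Call:
carry_out(series=[{"delta_rot": [0, 0, 0.4], "travel": [0, 0, 0], "fingers": 1}, {"delta_rot": [0, 0, 0.3], "travel": [0, 0, 0], "fingers": 1}])

```text
clock: 12.08
tcp_pos: [0.4888, -0.043, 0.0922]
orientation: [0.001, 0.418, 0.908, -0.0]
wrist_force: [-5.1, -0.1, 12.3]
finger_gap: 0.0085
grip_force: 108.1
```

```bash
python3 st.py
```

```text
12.075 [ 0.4888 -0.043   0.0922] yaw 2.278527541939657 [-5.1211 -0.1125 12.3302] [ 0.0342  1.1076 -0.146 ] [-0.2513  0.2415 -0.4089  0.9192 -0.0006  0.6118] 0.008475828765748506
```

Call:
carry_out(series=[{"delta_rot": [0, 0, 0.5], "travel": [0, 0, 0], "fingers": 1}, {"delta_rot": [0, 0, 0.5], "travel": [0, 0, 0], "fingers": 1}])

```text
clock: 12.32
tcp_pos: [0.4887, -0.0431, 0.0922]
orientation: [0.001, 0.372, 0.928, -0.0]
wrist_force: [-4.7, 0.3, 13.8]
finger_gap: 0.0079
grip_force: 108.1
```

```bash
python3 st.py
```

```text
12.325 [ 0.4887 -0.0431  0.0922] yaw 2.3790883636508986 [-4.6533  0.2727 13.8365] [ 0.0734  1.0759 -0.1259] [-0.2513  0.2415 -0.4089  0.9192 -0.0006  0.5112] 0.007874461822419871
```

Call:
carry_out(series=[{"delta_rot": [0, 0, 0.5], "travel": [0, 0, 0], "fingers": 1}, {"delta_rot": [0, 0, 0.3], "travel": [0, 0, 0], "fingers": 1}])

```text
clock: 12.58
tcp_pos: [0.4888, -0.0432, 0.0922]
orientation: [0.001, 0.335, 0.942, -0.0]
wrist_force: [-5.0, 0.2, 12.3]
finger_gap: 0.0081
grip_force: 108.2
```

```bash
python3 st.py
```

```text
12.575 [ 0.4888 -0.0432  0.0922] yaw 2.457936503139177 [-4.9501  0.2224 12.2854] [-0.0867  0.9555 -0.4413] [-0.2514  0.2416 -0.4089  0.9191 -0.0008  0.4322] 0.008124369766260246
```

Call:
carry_out(series=[{"delta_rot": [0, 0, 0.3], "travel": [0, 0, 0], "fingers": 1}, {"delta_rot": [0, 0, 0], "travel": [0, 0, 0], "fingers": 1}, {"delta_rot": [0, 0, 0], "travel": [0, 0, 0.02], "fingers": 0.5}, {"delta_rot": [0, 0, 0], "travel": [0, 0, 0], "fingers": -0.2}, {"delta_rot": [0, 0, 0], "travel": [0, 0, 0], "fingers": -1}])

```text
clock: 13.2
tcp_pos: [0.4887, -0.0427, 0.0908]
orientation: [-0.0, 0.321, 0.947, 0.0]
wrist_force: [0.3, -0.1, 0.9]
finger_gap: 0.0567
grip_force: 0.0
```

Call:
carry_out(series=[{"delta_rot": [0, 0, 0], "travel": [0, 0, 0], "fingers": -1}, {"delta_rot": [0, 0, 0], "travel": [0, 0, 0.5], "fingers": -1}, {"delta_rot": [0, 0, 0], "travel": [0, 0, 1], "fingers": -1}, {"delta_rot": [0, 0, 0], "travel": [0, 0, 1], "fingers": -1}, {"delta_rot": [0, 0, 0], "travel": [0, 0, 1], "fingers": -1}])

```text
clock: 13.82
tcp_pos: [0.4889, -0.0428, 0.1803]
orientation: [0.0, 0.321, 0.947, 0.0]
wrist_force: [-0.2, 0.4, -0.0]
finger_gap: 0.0854
grip_force: 0.0
```

Call:
carry_out(series=[{"delta_rot": [0, 0, -1], "travel": [0.2, 0.1, 0.8], "fingers": -1}, {"delta_rot": [0, 0, -1], "travel": [0.2, 0.2, 0.4], "fingers": -1}, {"delta_rot": [0, 0, -1], "travel": [0.2, 0.2, 0], "fingers": -1}, {"delta_rot": [0, 0, -1], "travel": [0.2, 0.2, 0], "fingers": -1}, {"delta_rot": [0, 0, -1], "travel": [0.2, 0.2, 0], "fingers": -1}])

```text
clock: 14.45
tcp_pos: [0.514, -0.0202, 0.2096]
orientation: [0.0, 0.547, 0.837, 0.0]
wrist_force: [0.2, 0.6, -0.4]
finger_gap: 0.0856
grip_force: 0.0
```

Call:
carry_out(series=[{"delta_rot": [0, 0, -1], "travel": [0.2, 0.2, 0], "fingers": -1}, {"delta_rot": [0, 0, -1], "travel": [0.2, 0.2, 0], "fingers": -1}, {"delta_rot": [0, 0, -1], "travel": [0.2, 0.2, 0], "fingers": -1}, {"delta_rot": [0, 0, -1], "travel": [0.2, 0.2, 0], "fingers": -1}, {"delta_rot": [0, 0, -1], "travel": [0.2, 0.2, 0], "fingers": 0}])

```text
clock: 15.08
tcp_pos: [0.539, 0.0049, 0.2095]
orientation: [0.0, 0.737, 0.676, 0.0]
wrist_force: [-0.2, 0.3, 0.3]
finger_gap: 0.0698
grip_force: 0.0
```

Call:
carry_out(series=[{"delta_rot": [0, 0, -0.6], "travel": [0.2, 0, 0], "fingers": 0}, {"delta_rot": [0, 0, 0], "travel": [0, 0, 0], "fingers": 0}, {"delta_rot": [0, 0, 0], "travel": [0, 0, 0], "fingers": 0}])

```text
clock: 15.45
tcp_pos: [0.5436, 0.0047, 0.209]
orientation: [0.0, 0.755, 0.655, 0.0]
wrist_force: [0.0, -0.4, 1.2]
finger_gap: 0.0427
grip_force: 0.0
```

```bash
python3 st.py; python3 - <<'E'
from h import *
s=env.get_state(); c=snap('wrist','w6.png'); print(s['tcp_pos'].tolist(),s['orientation'].tolist())
E
```

```text
15.45 [0.5436 0.0047 0.209 ] yaw 1.428850551107778 [ 0.0096 -0.432   1.1708] [-0.0496  0.0435  0.0308] [-0.1391  0.2596 -0.0817  1.2292 -0.      1.5737] 0.042744795985773014
[0.5436126090717801, 0.0046890872889582096, 0.20896015611463528] [0.00013330069610410276, 0.7554699055394443, 0.6551833289644851, 9.747903987396853e-05]
```

View pics/w6.png

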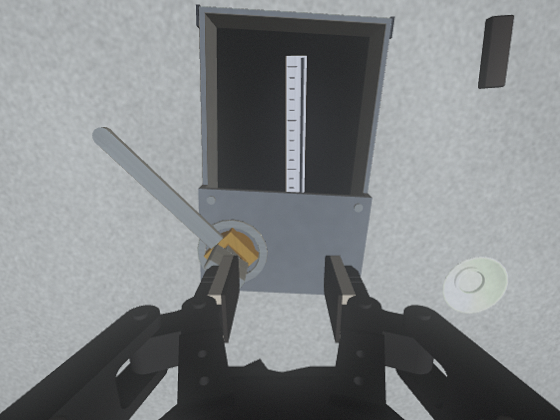

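The wrist view shows the bar swung off the opening (tip at (103,133)), the key in the lock at (222,258), the rail at columns 286–306 and rows 56–192, and the hood edge from (200,187) to (371,195).

```bash
cat >> h.py <<'E'
def rail(c,roi=(270,40,330,185),z=.020):
    x0,y0,x1,y1=roi; g=cv2.cvtColor(c['color'],cv2.COLOR_RGB2GRAY)[y0:y1,x0:x1]
    m=cv2.morphologyEx((g>120).astype(np.uint8),cv2.MORPH_CLOSE,np.ones((7,7)))
    cs,_=cv2.findContours(m,cv2.RETR_EXTERNAL,cv2.CHAIN_APPROX_NONE); k=max(cs,key=cv2.contourArea)
    b=cv2.boxPoints(cv2.minAreaRect(k))+[x0,y0]; P=onz(c,b,z); e=np.diff(np.r_[P,P[:1]],axis=0)
    print('railpx',b.tolist(),'\n',P,'\nsides',np.linalg.norm(e,axis=1),'ang',np.arctan2(e[:,1],e[:,0])); return b
E
python3 - <<'E'
from h import *
np.set_printoptions(precision=4,suppress=True)
c=snap('wrist'); b=rail(c)
g=cv2.cvtColor(c['color'],cv2.COLOR_RGB2GRAY)
for r in (62,110,160,180): print(r,g[r,278:314])
print(g[48:62,293])
H=onz(c,[(200,187),(371,195)],.072); e=H[1]-H[0]; print('hood edge',H,np.linalg.norm(e),'case heading',np.arctan2(e[1],e[0])+np.pi/2)
t=onz(c,[(103,133)],.084)[0]-[.4885,-.0435,.084]; print('bar',np.linalg.norm(t),np.arctan2(t[1],t[0]))
E
```

```text
railpx [[286.0, 56.0], [306.0, 56.0], [306.0, 184.0], [286.0, 184.0]] 
 [[0.5657 0.1283 0.02  ]
 [0.5847 0.1256 0.02  ]
 [0.5699 0.0007 0.02  ]
 [0.5485 0.0037 0.02  ]] 
sides [0.0192 0.1258 0.0216 0.1258] ang [-0.1413 -1.6887  2.9996  1.4337]
62 [ 42  42  44  44  43  44  39  75 152 197 193 192 193 192 191 192 189 189
 193 195 194 192 171  81  66  91 156 202 179  34  42  45  43  44  45  43]
110 [ 48  50  48  49  49  50  46  77 154 199 185 147 108 110 108 116 153 195
 194 192 191 185 142  66  78 138 201 177  47  50  52  52  50  50  50  52]
160 [ 52  54  52  54  52  52  48  71 144 202 186 152 117 119 117 134 175 194
 192 188 197 177  67  69 126 205 179  52  52  52  55  54  55  55  54  54]
180 [ 50  53  52  53  52  55  49  71 146 202 192 193 193 194 194 195 195 194
 191 191 190 148  69  81 138 204 174  44  52  52  56  55  54  54  54  52]
[ 43  40  42  45  44  39  42  91 199 193 192 191 191 191]
hood edge [[ 0.4713  0.0245  0.072 ]
 [ 0.6255 -0.0052  0.072 ]] 0.15698627126671172 case heading 1.380502769305869
bar 0.1519927771422084 2.1508420935470784
```

```bash
python3 - <<'E'
from h import *
np.set_printoptions(precision=4,suppress=True)
c=snap('wrist'); g=cv2.GaussianBlur(cv2.cvtColor(c['color'],cv2.COLOR_RGB2GRAY),(3,3),0).astype(float)
cols=[x for x in range(222,360,2) if not 280<x<312]
pts=np.array([(x,175+np.argmax(np.diff(g[175:205,x]))+.5) for x in cols])
p=np.polyfit(pts[:,0],pts[:,1],1); r=pts[:,1]-np.polyval(p,pts[:,0]); print('resid',np.abs(r).max(),p)
k=np.abs(r)<1.; p=np.polyfit(pts[k,0],pts[k,1],1)
H=onz(c,[(215,np.polyval(p,215)),(360,np.polyval(p,360))],.072);e=H[1]-H[0];phi=np.arctan2(e[1],e[0])+np.pi/2;print('phi',phi,H)
# right/left rim inner edges: bar edges for rows 145..215
hs=c['color'].astype(int); 
L=[];Rr=[]
for y in range(145,176,2):
    x=103+ (y-133)*1.0; seg=g[y,int(x)-25:int(x)+35]; 
    d=np.abs(np.diff(seg)); 
    if y in(145,165): print(y,int(x)-25,seg.astype(int))
u=np.array([-.0225,0]);
# rail centreline
Q=onz(c,[(296.1,62),(295.3,180),(296,55)],.020);d=Q[0]-Q[1];print('rail',Q,'heading',np.arctan2(d[1],d[0]))
lock=np.array([.4885,-.0435]);
for ph in (phi,):
    Rm=np.array([[np.cos(ph),-np.sin(ph)],[np.sin(ph),np.cos(ph)]]);O=lock-Rm@[-.084,.048];print('O',O,'railend/hood in case',(Q[:,:2]-O)@Rm,(H[:,:2]-O)@Rm)
E
```

```text
resid 0.5964397387078009 [  0.0523 177.4955]
phi 1.3745693193723092 [[ 0.4845  0.021   0.072 ]
 [ 0.6153 -0.005   0.072 ]]
145 90 [178 179 181 181 181 179 175 167 157 148 144 144 144 143 143 142 142 142
 143 144 145 145 145 144 143 143 143 144 144 144 145 146 144 135 122 113
 119 141 163 172 172 171 172 173 174 174 173 172 172 172 172 174 175 174
 174 172 170 168 166 165]
165 110 [181 181 182 182 182 182 181 180 174 163 153 148 146 146 146 145 144 143
 144 144 145 145 145 145 144 144 144 144 145 145 146 146 146 144 137 124
 115 119 137 158 170 173 173 172 172 171 171 172 175 178 179 177 175 172
 171 169 168 169 172 174]
rail [[0.5746 0.1217 0.02  ]
 [0.559  0.0067 0.02  ]
 [0.5753 0.1278 0.02  ]] heading 1.435781864022213
O [0.552  0.0295] railend/hood in case [[ 0.0948 -0.0042]
 [-0.021  -0.0113]
 [ 0.1009 -0.0037]] [[-0.0215  0.0645]
 [-0.0215 -0.0689]]
```

```bash
python3 - <<'E'
from h import *
np.set_printoptions(precision=4,suppress=True)
c=snap('wrist')
P=onz(c,[(110.5,145),(131.5,165)],.084)
for p in P: d=p[:2]-[.4885,-.0435]; a=np.arctan2(d[1],d[0]); print(p,a,'joint',a-.9746)
L=onz(c,[(97.5,145),(119.2,165)],.084); d=L[0]-L[1]; print('edge heading',np.arctan2(d[1],d[0])-.9746)
for n in('top',):
    t=snap(n); print(proj(t,[[.4885,-.0435,.084]]), proj(t,[[*(np.array([.4885,-.0435])+.15*np.array([np.cos(a),np.sin(a)])),.084] for a in (2.1,2.15,2.1746,2.2)]))
E
```

```text
[0.4084 0.0733 0.084 ] 2.1717308537688487 joint 1.1971308537688485
[0.4211 0.0544 0.084 ] 2.173686413297942 joint 1.199086413297942
edge heading 1.1996484084394732
[[277.7079 248.4123]] [[222.151  280.4816]
 [223.7547 283.2608]
 [224.5958 284.5985]
 [225.4996 285.958 ]]
```

Call:
carry_out(series=[{"delta_rot": [0, 0, 0.07], "travel": [0.32, 0.85, 0], "fingers": 0}, {"delta_rot": [0, 0, 0], "travel": [0.32, 0.85, -0.4], "fingers": 0}, {"delta_rot": [0, 0, 0], "travel": [0.31, 0.84, -0.8], "fingers": 0}, {"delta_rot": [0, 0, 0], "travel": [0, 0, 0], "fingers": 0}, {"delta_rot": [0, 0, 0], "travel": [0, 0, 0], "fingers": 0}])

```text
clock: 16.32
tcp_pos: [0.5673, 0.0679, 0.1789]
orientation: [0.0, 0.753, 0.658, -0.0]
wrist_force: [0.0, -0.2, -0.2]
finger_gap: 0.0426
grip_force: 0.0
```

```bash
python3 st.py; python3 - <<'E'
from h import *
np.set_printoptions(precision=4,suppress=True)
c=snap('wrist','w7.png'); c1=posed(c,[.54361,.00469,.20896],[.000133,.75547,.655183,.0000975])
p=proj(c,[[.5753,.1278,.02],[.5746,.1217,.02]]); print(p)
g=cv2.cvtColor(c['color'],cv2.COLOR_RGB2GRAY); y0,x0=int(p[0,1]),int(p[0,0])
print(y0-14,g[y0-14:y0+14,x0-4]); 
y=y0+10; print(y,x0-22,g[y,x0-22:x0+22]); y=y0+50; print(y,x0-22,g[y,x0-22:x0+22])
E
```

```text
16.325 [0.5673 0.0679 0.1789] yaw 1.4350178861507674 [ 0.003  -0.1719 -0.2399] [-0.0216 -0.006  -0.0062] [-0.0212  0.326  -0.0653  1.1795 -0.0004  1.6854] 0.04257320794652146
[[281.1944 127.8542]
 [281.3322 134.6061]]
113 [ 58  57  56  59  57  57  57  57  56  57  57  58  55  56  90 163 214 209
 209 208 207 207 207 208 211 186 110 214]
137 259 [ 52  54  53  53  53  52  53  54  53  53  50  79 160 218 211 212 213 212
 211 211 210 207 211 214 210 210 201 157  73  73 133 218 197  99  48  54
  53  54  54  55  52  55  55  54]
177 259 [ 53  54  55  54  55  54  55  54  54  55  54  56 134 214 211 209 208 209
 209 209 208 208 209 211 209 209 194 127  73  99 169 220 198  42  53  56
  55  55  55  54  54  55  55  52]
```

The second wrist view's rail end (row 127.6, column 281.4) matches the prediction for z=20 mm within half a pixel, so the rail's height holds. Lowering.

Call:
carry_out(series=[{"delta_rot": [0, 0, 0], "travel": [0, 0, -1], "fingers": 0}, {"delta_rot": [0, 0, 0], "travel": [0, 0, -1], "fingers": 0}, {"delta_rot": [0, 0, 0], "travel": [0, 0, -1], "fingers": 0}, {"delta_rot": [0, 0, 0], "travel": [0, 0, -1], "fingers": 0}, {"delta_rot": [0, 0, 0], "travel": [0, 0, -1], "fingers": 0}])

```text
clock: 17.0
tcp_pos: [0.5681, 0.0672, 0.0539]
orientation: [0.001, 0.754, 0.657, 0.001]
wrist_force: [-0.0, -0.1, 0.1]
finger_gap: 0.0432
grip_force: 0.0
```

Call:
carry_out(series=[{"delta_rot": [0, 0, 0], "travel": [0, 0, -1], "fingers": 0}, {"delta_rot": [0, 0, 0], "travel": [0, 0, -0.5], "fingers": 0}, {"delta_rot": [0, 0, 0], "travel": [0, 0, -0.24], "fingers": 0}, {"delta_rot": [0, 0, 0], "travel": [0, 0, 0], "fingers": 0.2}, {"delta_rot": [0, 0, 0], "travel": [0, 0, 0], "fingers": 0.4}])

```text
clock: 17.62
tcp_pos: [0.5682, 0.0681, 0.011]
orientation: [0.001, 0.754, 0.657, 0.001]
wrist_force: [0.1, -0.0, 0.2]
finger_gap: 0.0256
grip_force: 0.0
```

```bash
python3 st.py
```

```text
17.625 [0.5682 0.0681 0.011 ] yaw 1.434769467256004 [ 0.111  -0.0475  0.1727] [-0.0185 -0.0137 -0.0155] [-0.0209  0.4659 -0.3028  0.8004 -0.      1.6859] 0.025603942682312152
```

Call:
carry_out(series=[{"delta_rot": [0, 0, 0], "travel": [0, 0, -0.08], "fingers": 0.4}, {"delta_rot": [0, 0, 0], "travel": [0, 0, 0], "fingers": 1}, {"delta_rot": [0, 0, 0], "travel": [0, 0, 0], "fingers": 1}, {"delta_rot": [0, 0, 0], "travel": [0, 0, 0], "fingers": 1}, {"delta_rot": [0, 0, 0], "travel": [0, 0, 0], "fingers": 1}], squeeze=110)

```text
clock: 18.25
tcp_pos: [0.568, 0.0682, 0.0089]
orientation: [0.0, 0.754, 0.657, 0.0]
wrist_force: [-1.0, 0.6, 5.7]
finger_gap: 0.0168
grip_force: 108.6
```

```bash
python3 st.py
```

```text
18.25 [0.568  0.0682 0.0089] yaw 1.4348397928609051 [-1.0251  0.6027  5.6667] [ 0.0496  0.3106 -0.0848] [-0.0207  0.4683 -0.3052  0.796  -0.      1.686 ] 0.01676696124752572
```

Call:
carry_out(series=[{"delta_rot": [0, 0, 0], "travel": [0, 0, 0.16], "fingers": 1}, {"delta_rot": [0.5, -0.07, 0], "travel": [0, 0, 0.33], "fingers": 1}, {"delta_rot": [0.5, -0.07, 0], "travel": [0, 0, 0.33], "fingers": 1}, {"delta_rot": [0.5, -0.07, 0], "travel": [0, 0, 0.32], "fingers": 1}])

```text
clock: 18.75
tcp_pos: [0.567, 0.0683, 0.0365]
orientation: [-0.05, 0.751, 0.656, 0.058]
wrist_force: [0.3, -0.2, -1.5]
finger_gap: 0.0169
grip_force: 107.8
```

```bash
python3 st.py
```

```text
18.75 [0.567  0.0683 0.0365] yaw 1.4349545774128518 [ 0.2814 -0.2177 -1.5423] [-0.1013  0.001  -0.0024] [-0.102   0.4235 -0.308   0.8343  0.1529  1.605 ] 0.016944960944659346
```

Call:
carry_out(series=[{"delta_rot": [0.5, -0.07, 0], "travel": [0, 0, 0.31], "fingers": 1}, {"delta_rot": [0.5, -0.07, 0], "travel": [0, 0, 0.3], "fingers": 1}, {"delta_rot": [0.5, -0.07, 0], "travel": [0, 0, 0.3], "fingers": 1}, {"delta_rot": [0, 0, 0], "travel": [0, 0, 0], "fingers": 1}])

```text
clock: 19.25
tcp_pos: [0.5675, 0.0673, 0.0592]
orientation: [-0.099, 0.745, 0.649, 0.114]
wrist_force: [0.7, 0.5, -1.5]
finger_gap: 0.0168
grip_force: 107.8
```

```bash
python3 st.py; python3 - <<'E'
from h import *
c=snap('scene','s1.png'); cv2.imwrite('pics/s1c.png',cv2.resize(c['color'][120:280,180:400,::-1],None,fx=3,fy=3,interpolation=cv2.INTER_CUBIC))
E
```

```text
19.25 [0.5675 0.0673 0.0592] yaw 1.4332833180777491 [ 0.7062  0.5127 -1.5208] [-0.2826  0.0328 -0.0344] [-0.1826  0.4042 -0.3025  0.8773  0.302   1.5236] 0.016837203577453396
```

View pics/s1c.png

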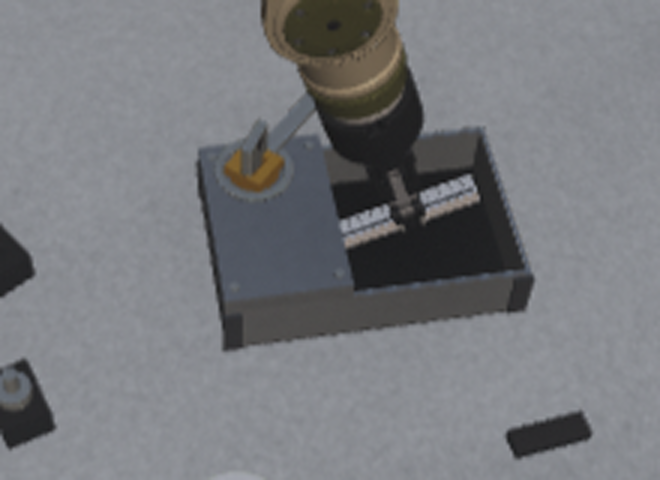

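The scene crop shows the key standing in the lock at (255,150), the bar swung out, and the rail tilted with its outer end up at (475,185), still under the hood at (345,230).

Call:
carry_out(series=[{"delta_rot": [0, 0, 0], "travel": [0.1, 0.76, 0.24], "fingers": 1}, {"delta_rot": [0, 0, 0], "travel": [0.1, 0.76, 0.24], "fingers": 1}, {"delta_rot": [0, 0, 0], "travel": [0.1, 0.76, 0.24], "fingers": 1}, {"delta_rot": [0, 0, 0], "travel": [0.1, 0.76, 0.24], "fingers": 1}])

```text
clock: 19.8
tcp_pos: [0.5775, 0.1463, 0.0839]
orientation: [-0.099, 0.744, 0.65, 0.114]
wrist_force: [0.5, 0.2, -1.7]
finger_gap: 0.0168
grip_force: 107.8
```

Call:
carry_out(series=[{"delta_rot": [0, 0, 0], "travel": [0.1, 0.76, 0.24], "fingers": 1}, {"delta_rot": [0, 0, 0], "travel": [0.1, 0.76, 0.24], "fingers": 1}, {"delta_rot": [0, 0, 0], "travel": [0.1, 0.76, 0.24], "fingers": 1}, {"delta_rot": [0, 0, 0], "travel": [0, 0, 0], "fingers": 1}])

```text
clock: 20.3
tcp_pos: [0.5854, 0.2028, 0.1021]
orientation: [-0.098, 0.744, 0.651, 0.115]
wrist_force: [-0.4, 0.0, -1.6]
finger_gap: 0.0168
grip_force: 107.9
```

```bash
python3 st.py
```

```text
20.3 [0.5854 0.2028 0.1021] yaw 1.4370228186756624 [-0.4202  0.0315 -1.5663] [-0.3362 -0.0045 -0.0076] [ 0.0592  0.3944 -0.1996  0.9143  0.297   1.7731] 0.01675185926876498
```

Call:
carry_out(series=[{"delta_rot": [0, 0, 0], "travel": [0, 0, 0.6], "fingers": 1}, {"delta_rot": [0, 0, 0], "travel": [0, 0, 1], "fingers": 1}, {"delta_rot": [0, 0, 0], "travel": [0, 0, 1], "fingers": 1}, {"delta_rot": [0, 0, 0], "travel": [0, 0, 1], "fingers": 1}, {"delta_rot": [0, 0, 0], "travel": [0, 0, 1], "fingers": 1}])

```text
clock: 20.92
tcp_pos: [0.585, 0.2003, 0.218]
orientation: [-0.099, 0.745, 0.649, 0.114]
wrist_force: [0.3, 0.2, -1.3]
finger_gap: 0.0171
grip_force: 107.9
```

Call:
carry_out(series=[{"delta_rot": [0, 0, 0], "travel": [0, 0, 1], "fingers": 1}, {"delta_rot": [0, 0, 0], "travel": [0, 0, 0.4], "fingers": 1}, {"delta_rot": [0, 0, 0], "travel": [0, 0, 0], "fingers": 1}, {"delta_rot": [0, 0, 0], "travel": [0, 0, 0], "fingers": 1}, {"delta_rot": [0, 0, 0], "travel": [0, 0, 0], "fingers": 1}])

```text
clock: 21.55
tcp_pos: [0.5844, 0.2011, 0.2501]
orientation: [-0.099, 0.745, 0.65, 0.113]
wrist_force: [0.3, 0.2, -1.4]
finger_gap: 0.0166
grip_force: 107.9
```

```bash
python3 st.py; python3 - <<'E'
from h import *
np.set_printoptions(precision=4,suppress=True)
# predicted rail ends from the grasp; find bright rail pixels in scene near them
s=snap('scene','s2.png'); p=np.array(env.get_state()['tcp_pos']); u=np.array([.129,.946,.2955])
E=[p-u*.158,p+u*.062]; q=proj(s,E); print(q)
a=cv2.imread('pics/scene0.png').astype(int);b=s['color'][:,:,::-1].astype(int)
for n,px in zip('io',q):
    x,y=px.astype(int); w=b[y-14:y+15,x-14:x+15]; 
    d=(np.abs(w-a[y-14:y+15,x-14:x+15]).max(2)>25); print(n); print('\n'.join(''.join('#' if v else '.' for v in r) for r in d[::2]))
E
```

```text
21.55 [0.5844 0.2011 0.2501] yaw 1.434413361771297 [ 0.2584  0.2049 -1.4101] [-0.3182  0.0322  0.0414] [0.0565 0.3127 0.0573 1.2568 0.2969 1.7724] 0.01662694231152474
[[314.355  153.3688]
 [408.2774 118.5825]]
i
.............................
............................#
.............................
.........................#...
...........................##
.............#........###....
................####.........
...........................#.
.............................
...............##............
.............................
.............................
.............................
.............................
.............................
o
.............................
.............................
.............................
.............................
.............................
.............................
##.#.....#...................
##....#.#...##...............
###...####...................
####.........................
.............................
.............................
.#...........................
.............................
.............................
```

The rail's ends sit where predicted in the scene view, so its lowest point is about 0.20 m against the required 0.122 m. The bar is at its stop and the key is in the lock.

```bash
python3 -c "
from workcell import env
print(env.hand_in())"
```

```text
the job is handed in; nothing more can be done
None
```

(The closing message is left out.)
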